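# Fit the gate hinge pin of a bread feed tray

### The job

Take the hinge pin by its black knob out of the wooden stand and thread it from above through the upper eye and then the lower eye at the corner of the steel bread tray, with its red flag pointing at the yellow mark on the upper eye. Do not seat it: finish while still holding it upright and still in both eyes, its collar about 10 mm clear above the upper eye, so that a colleague can slip on the clip below. Leave the jar, the scraper and the brush where they are.

Things in the scene. Friction and masses are not known exactly. Their poses are not given: they have to be found in the camera images.
- pin: Loose hinge pin, upright in the stand. Origin: lower tip of the shank; z up the axis, x along the red flag. From the tip up: steel shank 12 mm thick to 88 mm (lowest 6 mm taper to 6 mm), collar 28 mm thick from 88 to 94 mm, round black knob 24 mm thick from 94 to 139 mm (grip here). Flag: tab 8 mm wide, level with the collar, reaching 32 mm from the axis. 0.08 to 0.17 kg.
- pin_collar (a point): Point on the pin's axis at the underside of its collar, 88 mm above the tip.
- pin_flag (a point): Point on the pin's red flag near its outer end, 24 mm from the axis along the pin's x and 91 mm above the tip.
- stand: Fixed wooden block 90 x 90 mm, 50 mm high, with a vertical hole 13.5 mm in diameter and 42 mm deep in the middle of its top, in which the pin stands on the hole's floor (tip 8 mm above the table). Origin: centre of the underside, on the table.
- tray: Fixed low steel tray of loaves, spanning x 20 to 303, y 27 to 356 mm in its frame, no part above 95 mm. Origin: on the table, under the vertical axis of its two eyes, at its corner nearest the robot's right; z up.
- upper_eye (a point): Centre of the upper eye's hole at the top face. Each eye is a steel plate 56 x 56 mm, 15 mm thick, with a vertical 16 mm through hole countersunk 3 mm at the top; the upper eye spans heights 80 to 95 mm above the table.
- lower_eye (a point): Centre of the lower eye's hole at the underside. The lower eye is a like plate on the same axis, spanning heights 30 to 45 mm; the space below it is free down to the table.
- mark (a point): Yellow painted line on the upper eye's top, running out from the hole along the tray's -y; this point is 24 mm from the hole's axis.
- jar: Bystander: amber glass jar with steel lid, 68 mm in diameter, 100 mm high, standing on the table. Origin: centre of its underside.
- scraper: Bystander: bench scraper lying flat, about 120 x 130 mm, 22 mm high, dark wooden grip and steel blade. Origin: middle of its underside.
- brush: Bystander: pastry brush lying on the table along its x. Origin: near its middle, on the table.
Mind the look-alikes: they are no part of the job. Leave any pink or purple look-alike of the pin alone.

How it is judged:
By the outcome, as a careful person would: the job done as asked, in the order asked, and still so for the second after the job is handed in, while the arm keeps its last pose, push and grip.
It also fails if it takes over 45 s, if anything falls off the work surface, if the arm or the gripper's body presses on something with over 40 N, if the wrist force passes 120 N, or if a joint passes its speed limit or range.

### The arm

A 7-joint arm with a two-finger parallel gripper is mounted at the origin on the work surface. World frame = base frame: x ahead of the robot, y to its left, z up, the work surface at z = 0. Lengths are in m, angles in degrees, forces in N, time in s.
With the tool pointing down it reaches from about 0.425 to 0.925 m from the base axis. Payload 6.8 kg.
Tool frame: the origin (TCP) lies at the very end of the fingers, on their centre line; the grasp point (between the pads) lies 19 mm behind it; z points along the fingers, y is the line along which they close (so a half turn about z gives the same grasp; the last joint's range is limited). The gripper opens to 88 mm and grips with 3 to 60 N. Pads are 20 mm wide; open, the fingers measure 115 mm over their backs; the gripper's body (75 mm by 178 mm) begins 61 mm behind the grasp point.
Start: joints at [-69.792, 27.33, 1.283, 89.118, -0.659, 63.558, -4.761], TCP at [0.3, 0.605, 0.223] pointing down, gripper open.
Joint ranges: [-169.35, 169.35], [-19.33, 120.38], [-80.79, 83.38], [13.8, 139.57], [-78.32, 258.32], [9.67, 109.79], [-169.56, 169.56]. Speed limits (degrees/s): [136.94, 136.94, 180, 180, 180, 180, 180].

### API

Orientations are given as a 3x3 rotation matrix whose columns are the frame's x, y, z axes.
In Python, from workcell import robot gives the robot as it stands.
- The arm moves only by the tool arm_command, never from a script. Its argument "commands" is a list that holds one entry, the list of rows, each a list of 7 numbers: the shift along the tool's x, y, z in m, then the turn, a rotation vector about the tool's x, y, z in degrees, then the opening, from -1 (shut) to 1 (fully open). A call has 1 to 12 rows; each row shifts and turns the commanded pose from where the row before left it, along the tool's axes as they then stand; what a row does not reach is not made up. A row lasts 1/10 s, in which the tool goes at most 50 mm and 8.59 degrees, less where a joint would pass 70% of its speed; a pose out of reach is approached as far as the arm can. A call with a gripper value outside its range is refused whole. The fingers move at their own pace and stop on an object; "grip_force" is the grip in N (left out, the last holds). Time passes only in rows, so rows that do not move let the fingers close. It gives the time, the measured TCP pose, the force, the opening and the grip force at its end, in the units of the state.
- robot.read_state(): the state, without advancing time (a new reading comes with each control period).
- robot.get_image(name): name is "side" or "top"; returns the picture (400x640x3 uint8, blue, green, red); there is no depth.
- robot.camera_params(name): a dict with "camera_matrix" (3x3 intrinsics, pixels), "dist_coeffs" ([k1, k2, p1, p2, k3] as OpenCV has them; the pictures are not rectified), "origin" and "attitude" of the camera in the world. Camera axes: x right, y down, z forward; pixel columns grow to the right and rows downward; lengths in m; the calibration is good to about 2 mm. A picture is of the moment at which its call begins. camera_params takes no time and is no camera call.
- robot.sign_off(): hands the job in; it is judged then, once.
The state is a dict: "clock": time; "qpos": joint angles; "qvel": joint speeds; "joint_efforts": joint torques, N m; "position": TCP position; "orientation": TCP orientation; "force": force on the tool from outside, world axes, zero at the start; "torque": the same for the moment, N m; "width": finger opening in m; "gripper_force": force on a finger pad.
Only numpy, scipy, OpenCV 4.12 (cv2) and the standard library are available. Lean on these libraries where they do the work, as an engineer would, in place of code of your own. Each camera call takes 0.05 s, during which the arm holds its last target. There are 200 camera calls.

## Working session

There is one attempt and no reset: what is moved stays moved. The work goes in short steps, Python scripts to look and compute and a tool call to move; the robot and the scene stay as the last step left them, time stands still between calls to the robot, and variables do not carry over. Pictures are saved under pics/ and viewed, at most 10 in all, crops included, and the job is handed in when it is done.

Besides the shell and the picture viewer there is one more tool, called after "Emit:" in YAML: its name, and indented under it one key for each argument. arm_command: Moves the arm, as the interface text tells. Its arguments: {"type":"object","properties":{"commands":{"type":"array","items":{"type":"array","items":{"type":"array","items":{"type":"number"}}}},"grip_force":{"type":"number"}},"required":["commands"]}

```bash
mkdir -p pics; ls; python3 - <<'E'
from workcell import robot
import cv2
for n in("side","top"):
    cv2.imwrite(f"pics/{n}0.png",robot.get_image(n)); print(n,robot.camera_params(n))
s=robot.read_state(); print(s)
E
```

```text
pics
side {'camera_matrix': array([[505.74025438,   0.        , 318.11556265],
       [  0.        , 505.74025438, 207.42830322],
       [  0.        ,   0.        ,   1.        ]]), 'dist_coeffs': array([0.00344191, 0.        , 0.        , 0.        , 0.        ]), 'origin': array([ 0.19354343, -0.97318462,  0.9270979 ]), 'attitude': array([[ 0.92642091, -0.26024066,  0.27206449],
       [-0.37647583, -0.6464879 ,  0.66356563],
       [ 0.00319964, -0.71716678, -0.69689423]])}
top {'camera_matrix': array([[404.84061936,   0.        , 327.03554918],
       [  0.        , 404.84061936, 206.04206791],
       [  0.        ,   0.        ,   1.        ]]), 'dist_coeffs': array([-0.07839795,  0.        ,  0.        ,  0.        ,  0.        ]), 'origin': array([ 0.4546614 , -0.16050558,  1.03185808]), 'attitude': array([[-2.29535886e-04, -9.95065334e-01,  9.92216118e-02],
       [-9.99744338e-01,  2.47173209e-03,  2.24755239e-02],
       [-2.26098640e-02, -9.91910856e-02, -9.94811501e-01]])}
{'clock': 0.1, 'qpos': array([-69.79196003,  27.36828285,   1.28015326,  89.17010833,
        -0.66085521,  63.55885064,  -4.7619195 ]), 'qvel': array([-0.03394042, -0.0935113 , -0.05930783, -0.12676384,  0.07122333,
       -0.12081427, -0.04617125]), 'joint_efforts': array([ 4.37360985e-03, -5.84092534e+01,  1.54001579e+00, -2.73313165e+01,
       -5.41799550e-02,  1.31413757e-02,  5.93715959e-05]), 'position': array([0.29991176, 0.60412294, 0.22183015]), 'orientation': array([[-8.95695753e-01,  4.44666985e-01, -6.24037109e-04],
       [ 4.44667416e-01,  8.95694599e-01, -1.44034242e-03],
       [-8.15260555e-05, -1.56759756e-03, -9.99998768e-01]]), 'force': array([-0.47162564, -0.65434893, -0.92024032]), 'torque': array([-0.00913798,  0.0192609 ,  0.02438667]), 'gripper_force': 0.0, 'width': 0.08789034175467413}
```

View pics/side0.png

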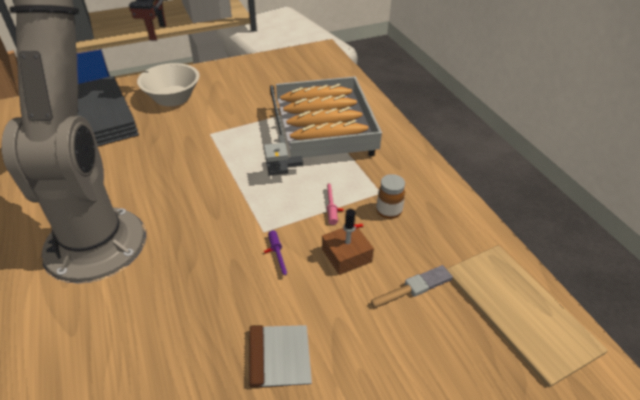

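View pics/top0.png

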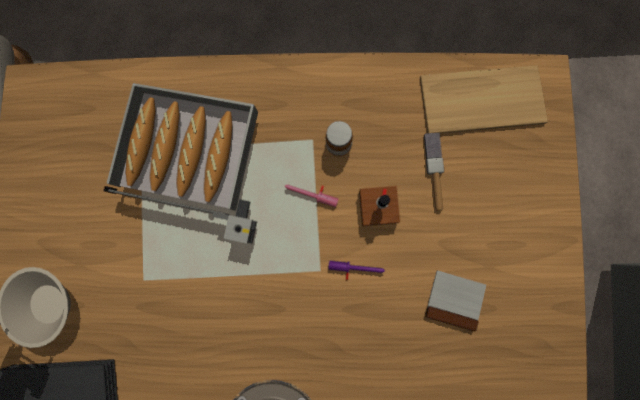

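Candidates for the pin: black knob and red flag in the stand (top 384,200; side 350,218), a pink pin lying down (top 315,195; side 332,205) and a purple pin lying down (top 355,267; side 277,250). I choose the black-knobbed one in the stand. The eyes are at top (238,229) and side (276,150), with the yellow mark at top (246,231).

```bash
cat > h.py <<'E'
import numpy as np, cv2
from workcell import robot
P={n:robot.camera_params(n) for n in("side","top")}
def ray(n,p):
    c=P[n]; u=cv2.undistortPoints(np.array([[p]],float),c["camera_matrix"],c["dist_coeffs"])[0,0]
    return c["origin"],c["attitude"]@np.array([u[0],u[1],1])
def plane(n,p,z):
    o,d=ray(n,p); return o+d*(z-o[2])/d[2]
def tri(ps,pt):
    (a,d),(b,e)=ray("side",ps),ray("top",pt)
    s=np.linalg.lstsq(np.c_[d,-e],b-a,rcond=None)[0]
    p,q=a+s[0]*d,b+s[1]*e; return (p+q)/2,np.linalg.norm(p-q)
def proj(n,X):
    c=P[n]; R=c["attitude"].T
    return cv2.projectPoints(np.atleast_2d(X).astype(float),cv2.Rodrigues(R)[0],-R@c["origin"],c["camera_matrix"],c["dist_coeffs"])[0][:,0]
def crop(im,x,y,w,h,k): return cv2.resize(im[y:y+h,x:x+w],None,fx=k,fy=k,interpolation=cv2.INTER_CUBIC)
def blobs(im,box,lo,hi):
    x,y,w,h=box; m=cv2.inRange(cv2.cvtColor(im[y:y+h,x:x+w],cv2.COLOR_BGR2HSV),lo,hi)
    n,_,s,c=cv2.connectedComponentsWithStats(m)
    return [(c[i]+[x,y],s[i]) for i in range(1,n) if s[i,4]>3]
E
python3 - <<'E'
from h import *
s=cv2.imread("pics/side0.png");t=cv2.imread("pics/top0.png")
a=np.vstack([np.hstack([crop(s,320,200,50,36,8),crop(t,360,182,50,36,8)]),np.hstack([crop(s,255,138,50,36,8),crop(t,215,212,50,36,8)])])
cv2.imwrite("pics/c1.png",a)
for n,im,bp,be in(("side",s,(342,205,26,30),(262,140,40,30)),("top",t,(370,184,30,30),(222,215,40,30))):
    print(n,"black",blobs(im,bp,(0,0,0),(180,255,45)))
    print("red",blobs(im,bp,(0,190,110),(6,255,255)),blobs(im,bp,(174,150,100),(180,255,255)))
    print("yel",blobs(im,be,(20,110,110),(35,255,255)),"hole",blobs(im,be,(0,0,0),(180,255,60)))
E
```

```text
side black [(array([349.5785124 , 218.72727273]), array([  4,   5,   9,  18, 121], dtype=int32))]
red [(array([358.93333333, 225.26666667]), array([14, 19,  6,  4, 15], dtype=int32))] []
yel [(array([276.28571429, 153.64285714]), array([13, 12,  4,  4, 14], dtype=int32))] hole [(array([273.68131868, 165.59340659]), array([ 6, 22, 12,  8, 91], dtype=int32)), (array([294.65, 163.55]), array([26, 22, 14,  4, 40], dtype=int32))]
top black [(array([383.20618557, 200.89690722]), array([ 8, 12, 12, 11, 97], dtype=int32))]
red [(array([384.15, 191.25]), array([12,  5,  5,  6, 20], dtype=int32))] []
yel [(array([245.36, 230.48]), array([20, 14,  8,  4, 25], dtype=int32))] hole [(array([243.23529412, 215.52941176]), array([16,  0, 10,  3, 17], dtype=int32)), (array([251.53465347, 232.42574257]), array([ 26,   7,   8,  21, 101], dtype=int32)), (array([237.78571429, 228.5       ]), array([13, 11,  6,  6, 28], dtype=int32))]
```

View pics/c1.png

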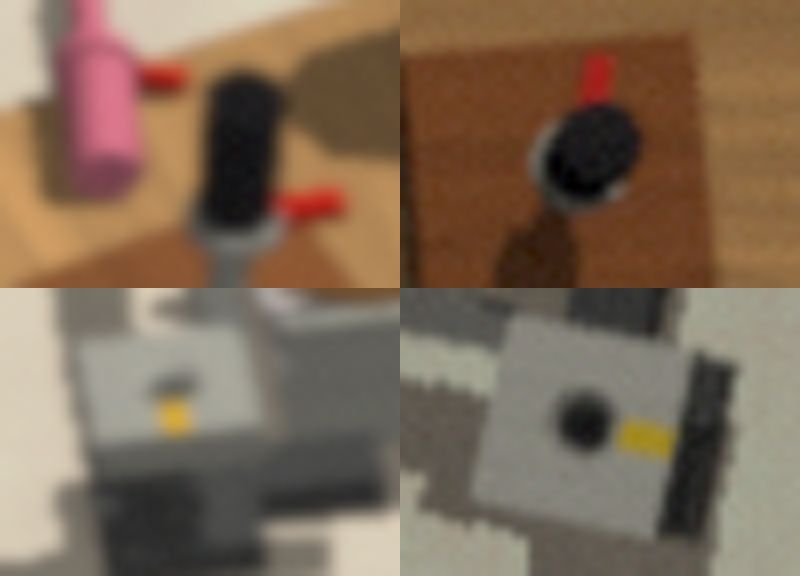

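The crop shows the black-knobbed pin with its red flag (side knob 349,218; flag 359,225) standing in the stand, and the upper eye with its hole at top (238,228.5) and the yellow mark to its right. The choice is confirmed.

```bash
python3 - <<'E'
from h import *
np.set_printoptions(precision=4,suppress=True)
k,e=tri((349.6,218.7),(383.2,200.9)); print("knob body tri",k,e)
# top-face of knob: crop top-view ellipse centre & side-view
kt,e=tri((320+246/8-.5,200+88/8-.5),(360+(597-400)/8-.5,182+143/8-.5)); print("knob top tri",kt,e)
print("knob top on plane .147",plane("top",(384.1,199.4),.147),plane("side",(350.2,210.5),.147))
f,e=tri((358.9,225.3),(384.15,191.25)); print("flag",f,e, plane("top",(384.15,191.25),.099),plane("side",(358.9,225.3),.099))
for n,p,m in(("top",(237.8,228.2),(245.4,230.5)),("side",(276.4,149.6),(276.3,153.6))):
    print(n,"eye",plane(n,p,.095),"mark",plane(n,m,.095))
t=[(515,318),(695,355),(658,538),(472,495)]
print("plate",[plane("top",((x-400)/8+214.5,(y-288)/8+211.5),.095)[:2] for x,y in t])
E
```

```text
knob body tri [ 0.5578 -0.2671  0.1231] 0.0023872184548364614
knob top tri [ 0.5584 -0.2663  0.1478] 0.0024622509288873234
knob top on plane .147 [ 0.5573 -0.2659  0.147 ] [ 0.5599 -0.2657  0.147 ]
flag [ 0.5817 -0.2721  0.0977] 0.000724047608039643 [ 0.5819 -0.272   0.099 ] [ 0.5807 -0.2731  0.099 ]
top eye [0.4966 0.0691 0.095 ] mark [0.4913 0.051  0.095 ]
side eye [0.4984 0.0664 0.095 ] mark [0.4927 0.0501 0.095 ]
plate [array([0.527 , 0.0909]), array([0.5161, 0.0374]), array([0.4628, 0.0473]), array([0.4752, 0.1025])]
```

Emit:
arm_command:
  commands:
    - [[-0.0258,-0.0277,0,0,0,0,1],[-0.0258,-0.0277,0,0,0,0,1],[-0.0258,-0.0277,0,0,0,0,1],[-0.0258,-0.0277,0,0,0,0,1],[-0.0258,-0.0277,0,0,0,0,1],[-0.0258,-0.0277,0,0,0,0,1],[-0.0258,-0.0277,0,0,0,0,1],[-0.0258,-0.0277,0,0,0,0,1],[-0.0258,-0.0277,0,0,0,0,1],[-0.0258,-0.0277,0,0,0,0,1],[-0.0258,-0.0277,0,0,0,0,1],[-0.0258,-0.0277,0,0,0,0,1]]

```text
clock: 1.3
position: [0.4296, 0.1676, 0.2225]
orientation: [[-0.896, 0.445, -0.0], [0.445, 0.896, 0.0], [0.0, -0.0, -1.0]]
force: [-0.4, 0.2, 0.5]
width: 0.088
gripper_force: 0.0
```

Emit:
arm_command:
  commands:
    - [[-0.0258,-0.0277,0,0,0,0,1],[-0.0258,-0.0277,0,0,0,0,1],[-0.0258,-0.0277,0,0,0,0,1],[-0.0258,-0.0277,0,0,0,0,1],[-0.0258,-0.0277,0,0,0,0,1],[-0.0258,-0.0277,0,0,0,0,1],[-0.0258,-0.0277,0,0,0,0,1],[-0.0258,-0.0277,0,0,0,0,1],[-0.0258,-0.0277,0,0,0,0,1],[-0.0258,-0.0277,0,0,0,0,1],[-0.0258,-0.0277,0,0,0,0,1],[0,0,0,0,0,0,1]]

```text
clock: 2.5
position: [0.5479, -0.2357, 0.2225]
orientation: [[-0.893, 0.451, -0.0], [0.451, 0.893, -0.003], [-0.001, -0.003, -1.0]]
force: [-1.0, 0.4, 0.2]
width: 0.0883
gripper_force: 0.0
```

Emit:
arm_command:
  commands:
    - [[-0.0227,-0.0231,0,0,0,0,1],[0,0,0.02,0,0,0,1],[0,0,0.025,0,0,0,1],[0,0,0.025,0,0,0,1],[0,0,0.025,0,0,0,1],[0,0,0.0205,0,0,0,1],[0,0,0,0,0,0,1],[0,0,0,0,0,0,1]]

```text
clock: 3.3
position: [0.5583, -0.2602, 0.1072]
orientation: [[-0.896, 0.444, -0.001], [0.444, 0.896, 0.0], [0.001, -0.0, -1.0]]
force: [-0.0, -0.7, 1.2]
width: 0.0877
gripper_force: 0.0
```

```bash
python3 - <<'E'
from h import *
s=robot.get_image("side");t=robot.get_image("top")
st=robot.read_state();print(st["position"],st["orientation"],st["force"],st["qpos"])
cv2.imwrite("pics/c2.png",np.hstack([crop(s,310,170,80,80,5),crop(t,345,165,80,80,5)]))
print(proj("top",st["position"]),proj("side",st["position"]))
E
```

```text
[ 0.55915712 -0.26082519  0.10842043] [[-8.95773323e-01  4.44507732e-01  1.74048211e-03]
 [ 4.44507546e-01  8.95774959e-01 -5.13822782e-04]
 [-1.78747849e-03  3.13388689e-04 -9.99998353e-01]] [ 0.35921187 -0.55766029  0.29598387] [  1.02680606  30.91890361  24.70564978 104.4160932  -16.76718336
  48.16644654  97.5132928 ]
[[379.88583377 200.53177608]] [[348.17036187 221.34732137]]
```

View pics/c2.png

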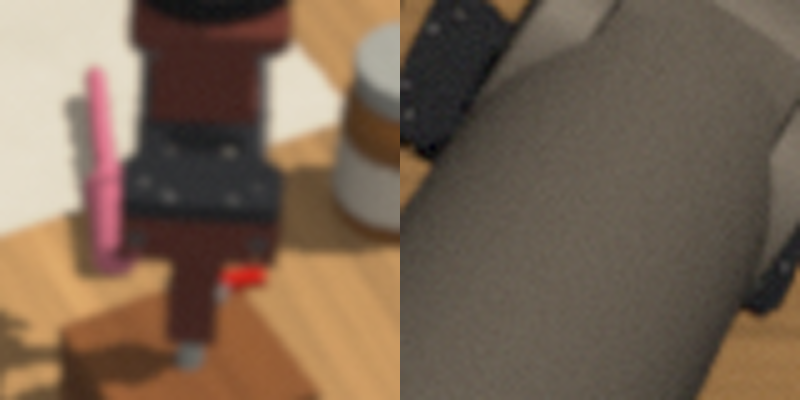

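The crop shows the near finger in front of the pin, with the red flag to its right at side (358,225). The TCP sits about 6 mm off in y, so I correct that first and then close gently.

Emit:
arm_command:
  commands:
    - [[-0.0018,-0.0058,0,0,0,0,1],[0,0,0,0,0,0,1],[0,0,0,0,0,0,-1],[0,0,0,0,0,0,-1],[0,0,0,0,0,0,-1],[0,0,0,0,0,0,-1],[0,0,0,0,0,0,-1],[0,0,0,0,0,0,-1],[0,0,0,0,0,0,-1],[0,0,0,0,0,0,-1]]
  grip_force: 10

```text
clock: 4.4
position: [0.5574, -0.2667, 0.1071]
orientation: [[-0.896, 0.445, -0.0], [0.445, 0.896, 0.0], [0.0, 0.0, -1.0]]
force: [-0.0, 0.7, 0.5]
width: 0.0276
gripper_force: 0.0
```

Emit:
arm_command:
  commands:
    - [[0,0,0,0,0,0,-1],[0,0,0,0,0,0,-1],[0,0,0,0,0,0,-1]]

```text
clock: 4.7
position: [0.5573, -0.2669, 0.1071]
orientation: [[-0.896, 0.445, -0.0], [0.445, 0.896, -0.0], [0.0, -0.0, -1.0]]
force: [0.0, -1.4, -0.1]
width: 0.0238
gripper_force: 10.0
```

Emit:
arm_command:
  commands:
    - [[0,0,0,0,0,0,-1],[0,0,-0.005,0,0,0,-1],[0,0,-0.01,0,0,0,-1],[0,0,-0.015,0,0,0,-1],[0,0,-0.015,0,0,0,-1],[0,0,-0.015,0,0,0,-1],[0,0,-0.015,0,0,0,-1],[0,0,-0.02,0,0,0,-1],[0,0,-0.02,0,0,0,-1],[0,0,0,0,0,0,-1]]
  grip_force: 40

```text
clock: 5.7
position: [0.559, -0.2676, 0.2258]
orientation: [[-0.896, 0.445, 0.005], [0.445, 0.896, -0.002], [-0.006, 0.001, -1.0]]
force: [0.6, 0.3, -1.2]
width: 0.0236
gripper_force: 40.0
```

Emit:
arm_command:
  commands:
    - [[0.01,0.0134,0,0,0,0,-1],[0.02,0.027,0,0,0,0,-1],[0.02,0.027,0,0,0,0,-1],[0.02,0.027,0,0,0,0,-1],[0.02,0.027,0,0,0,0,-1],[0.02,0.027,0,0,0,0,-1],[0.02,0.027,0,0,0,0,-1],[0.02,0.027,0,0,0,0,-1],[0.02,0.027,0,0,0,0,-1],[0.02,0.027,0,0,0,0,-1],[0.0144,0.0173,0,0,0,0,-1],[0,0,0,0,0,0,-1]]

```text
clock: 6.9
position: [0.4938, 0.0739, 0.221]
orientation: [[-0.899, 0.438, -0.003], [0.438, 0.899, 0.001], [0.003, -0.0, -1.0]]
force: [0.7, -0.2, -1.2]
width: 0.0233
gripper_force: 40.0
```

Emit:
arm_command:
  commands:
    - [[0,0,0,0,0,5,-1],[0,0,0,0,0,8,-1],[0,0,0,0,0,8,-1],[0,0,0,0,0,8,-1],[0,0,0,0,0,8,-1],[0,0,0,0,0,8,-1],[0,0,0,0,0,8,-1],[0,0,0,0,0,8,-1],[0,0,0,0,0,8,-1],[0,0,0,0,0,8,-1],[0,0,0,0,0,8,-1],[0,0,0,0,0,5,-1]]

```text
clock: 8.1
position: [0.4951, 0.0687, 0.2213]
orientation: [[0.45, 0.893, -0.002], [0.893, -0.45, -0.001], [-0.001, -0.001, -1.0]]
force: [0.7, -0.4, -1.5]
width: 0.0235
gripper_force: 40.0
```

Emit:
arm_command:
  commands:
    - [[0,0,0,0,0,0,-1],[0,0,0,0,0,0,-1]]

```text
clock: 8.3
position: [0.4955, 0.0691, 0.2217]
orientation: [[0.443, 0.897, -0.001], [0.897, -0.443, -0.0], [-0.001, -0.001, -1.0]]
force: [0.1, 0.3, -1.3]
width: 0.0233
gripper_force: 40.0
```

```bash
python3 - <<'E'
from h import *
s=robot.get_image("side");t=robot.get_image("top")
st=robot.read_state();print(st["position"],st["orientation"],st["force"],st["qpos"])
cv2.imwrite("pics/s3.png",s);cv2.imwrite("pics/t3.png",t)
cv2.imwrite("pics/c3.png",np.hstack([crop(s,245,100,64,80,6),crop(t,200,190,66,80,6)]))
p=st["position"].copy()
for z in(-.099,-.011,.0): q=p+[0,0,z];print(q[2],proj("top",q),proj("side",q))
E
```

```text
[0.49575169 0.06916885 0.22188905] [[ 4.43257810e-01  8.96394022e-01 -5.21188746e-04]
 [ 8.96394100e-01 -4.43257934e-01 -1.45759587e-04]
 [-3.61679069e-04 -4.02581442e-04 -9.99999854e-01]] [-0.56702513  0.43403307 -1.16031582] [-43.96717326  11.71942204  33.47688568 114.32764983  -7.75206509
  56.13057287 -33.01327077]
0.12288905325686539 [[234.78067548 228.03504647]] [[274.51626366 140.80468294]]
0.21088905325686538 [[224.1321705  226.08661183]] [[272.52484966 112.51441062]]
0.2218890532568654 [[222.64290386 225.8137446 ]] [[272.26225734 108.78488339]]
```

View pics/c3.png

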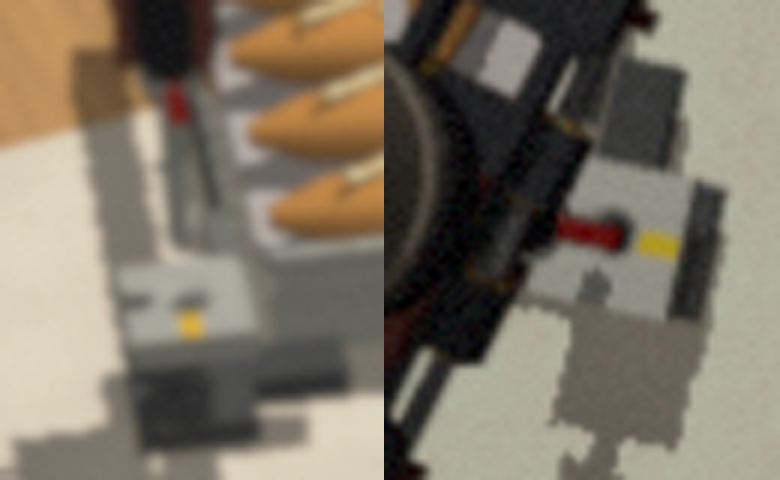

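The crop shows the pin hanging upright: tip at side (275,140), just behind the hole at (276,149.5). In the top view the flag points right towards the mark at (309,230). Next I measure the flag and mark angles and the tip offset by colour.

```bash
python3 - <<'E'
from h import *
np.set_printoptions(precision=4,suppress=True)
t0=cv2.imread("pics/top0.png");t=cv2.imread("pics/t3.png");s=cv2.imread("pics/s3.png")
def mask(im,box,lo,hi):
    x,y,w,h=box; m=cv2.inRange(cv2.cvtColor(im[y:y+h,x:x+w],cv2.COLOR_BGR2HSV),lo,hi)
    v,u=np.nonzero(m); return np.c_[u+x,v+y].astype(float)
def ax(n,pts,z):
    w=np.array([plane(n,p,z)[:2] for p in pts]); c=w.mean(0); d=np.linalg.svd(w-c)[2][0]
    d*=np.sign(-d[1]); return c,np.degrees(np.arctan2(d[1],d[0])),len(w)
print("mark t0",ax("top",mask(t0,(222,215,40,30),(20,100,90),(35,255,255)),.095))
print("mark t3",ax("top",mask(t,(222,215,40,30),(20,100,90),(35,255,255)),.095))
print("flag t3",ax("top",mask(t,(222,215,30,30),(0,150,70),(8,255,255)),.214))
print("flag side",ax("side",mask(s,(262,105,30,30),(0,150,70),(8,255,255)),.214))
# plate edges from t0: Otsu on a saturation/brightness crop, largest light blob
g=cv2.cvtColor(t0,cv2.COLOR_BGR2HSV)[212:248,215:265]
print(g[24,[2,12,22,40,48]],g[4,20],g[10,18])
for z in (.1229,.095): print(z,proj("side",[.4957,.0692,z]),proj("side",[.4966,.069,z]),proj("top",[.4957,.0692,z]))
# hole: dark centroid, sub-pixel, darkness-weighted
def dark(im,box,thr):
    x,y,w,h=box; gg=cv2.cvtColor(im[y:y+h,x:x+w],cv2.COLOR_BGR2GRAY).astype(float); W=np.clip(thr-gg,0,None)
    v,u=np.mgrid[y:y+h,x:x+w]; return (W*u).sum()/W.sum(),(W*v).sum()/W.sum()
print("hole top",[dark(t0,(232,223,12,12),k) for k in(70,90,105)])
s0=cv2.imread("pics/side0.png");print("hole side",[dark(s0,(271,145,12,7),k) for k in(90,110,125)])
print(cv2.cvtColor(t0,cv2.COLOR_BGR2GRAY)[222:236,230:246]);print(cv2.cvtColor(s0,cv2.COLOR_BGR2GRAY)[144:157,268:286])
E
```

```text
mark t0 (array([0.4913, 0.0511]), np.float64(-94.97734682834536), 25)
mark t3 (array([0.4913, 0.0511]), np.float64(-94.97734682834536), 25)
flag t3 (array([0.4911, 0.0485]), np.float64(-100.76199591940585), 27)
flag side (array([0.4915, 0.0436]), np.float64(-99.83478384284778), 10)
[[ 23  37 152]
 [ 25  21 131]
 [ 27  21 132]
 [ 20  38 122]
 [ 30  29 158]] [ 22  26 109] [ 33  23 135]
0.1229 [[274.4936 140.7991]] [[274.8419 140.765 ]] [[234.7655 228.0576]]
0.095 [[275.0874 149.2324]] [[275.4306 149.1981]] [[237.734  228.5993]]
hole top [(np.float64(237.68526315789472), np.float64(228.58947368421053)), (np.float64(237.67532467532467), np.float64(228.4793388429752)), (np.float64(237.63614063777595), np.float64(228.43336058871628))]
hole side [(np.float64(nan), np.float64(nan)), (np.float64(276.38461538461536), np.float64(150.0)), (np.float64(276.43119266055044), np.float64(149.954128440367))]
[[130 132 133 133 133 134 131 132 133 131 132 131 134 129 133 133]
 [130 129 132 130 131 130 130 131 133 134 133 133 132 137 130 134]
 [132 130 130 130 128 119 115 110 107 114 124 132 131 131 134 1
[... 1087 characters left out ...]
 148 159 165 167 167 164 155]
 [163 164 164 165 163 156 140 126 118 116 120 135 153 163 167 168 165 159]
 [164 164 165 163 159 144 124 110 102 105 112 133 152 163 166 166 166 161]
 [163 164 164 161 156 143 129 120 118 121 131 145 157 164 166 166 166 162]
 [163 163 163 164 161 154 148 145 146 150 154 159 162 164 165 167 166 163]
 [162 164 163 163 164 163 163 163 165 167 167 164 163 164 164 164 164 161]
 [161 163 162 164 164 165 166 170 169 169 168 164 160 158 158 157 155 152]
 [160 160 160 159 159 159 157 158 158 157 154 150 145 143 140 137 132 128]
 [149 148 147 144 142 140 137 133 132 128 124 121 117 116 113 111 108 106]]<stdin>:21: RuntimeWarning: invalid value encountered in scalar divide
```

```bash
python3 - <<'E'
from h import *
np.set_printoptions(linewidth=200)
s0=cv2.imread("pics/side0.png");s=cv2.imread("pics/s3.png")
g=cv2.cvtColor(s,cv2.COLOR_BGR2GRAY); d=cv2.absdiff(s,s0).max(2)
for r in (122,126,130,134,138,140,142): print(r,g[r,266:288])
for z in (.175,.165,.15,.14,.13,.1229): print(z,proj("side",[.4957,.0692,z]))
E
```

```text
122 [136 169 200 209 201 169 123  94  89  87  81  74  77  91 106 112 123 146 164 160 140 121]
126 [120 131 161 187 190 164 124  97  91  95  96  92  79  81  97 109 113 123 143 159 162 157]
130 [118 120 131 160 181 174 141 108  98 104 109 108  97  78  79 101 111 112 110 107 107 107]
134 [119 119 124 147 176 184 160 118 100 107 121 128 117  99  88  94 108 114 117 128 149 170]
138 [116 117 118 120 136 157 157 126 101 103 113 117 111 107 112 115 117 117 116 116 129 151]
140 [116 115 118 119 133 160 170 151 121 109 108 112 107 104 108 115 116 117 115 114 117 128]
142 [117 118 117 121 132 158 182 188 178 170 161 149 139 135 132 136 138 137 129 119 113 110]
0.175 [[273.33687799 124.37330725]]
0.165 [[273.56393017 127.59707019]]
0.15 [[273.89996879 132.36854395]]
0.14 [[274.12102453 135.50754036]]
0.13 [[274.33974835 138.61356819]]
0.1229 [[274.49364691 140.79911946]]
```

Emit:
arm_command:
  commands:
    - [[0,0.0007,0,0,0,1,-1],[0,0,0.01,0,0,0,-1],[0,0,0.01,0,0,0,-1],[0,0,0.005,0,0,0,-1],[0,0,0.005,0,0,0,-1],[0,0,0.005,0,0,0,-1],[0,0,0.003,0,0,0,-1],[0,0,0,0,0,0,-1]]

```text
clock: 9.2
position: [0.4965, 0.069, 0.1837]
orientation: [[0.46, 0.888, -0.001], [0.888, -0.46, -0.0], [-0.001, -0.0, -1.0]]
force: [-0.3, 0.6, -1.7]
width: 0.0235
gripper_force: 40.0
```

```bash
python3 - <<'E'
from h import *
np.set_printoptions(linewidth=200,precision=4,suppress=True)
s=robot.get_image("side");t=robot.get_image("top");cv2.imwrite("pics/s4.png",s);cv2.imwrite("pics/t4.png",t)
F=[];X=[]
for _ in range(4):
    st=robot.read_state();F.append(st["force"]);X.append(st["position"]);robot.get_image("side")
print(np.mean(F,0),np.mean(X,0),st["torque"])
g=cv2.cvtColor(s,cv2.COLOR_BGR2GRAY)
for r in (138,141,144,146,148,150,152): print(r,g[r,266:288])
cv2.imwrite("pics/c4.png",np.hstack([crop(s,250,110,50,60,8),crop(t,215,205,50,60,8)]))
E
```

```text
[ 0.0778  0.1768 -1.3308] [0.4969 0.0691 0.1844] [-0.0352  0.0804  0.0171]
138 [118 118 118 122 137 162 168 141 107  95  98 103 105 108 113 118 119 116 116 119 130 151]
141 [117 117 117 121 133 159 171 151 113  98 102 109 111 110 113 119 123 124 120 116 115 116]
144 [145 146 148 153 158 162 161 145 115  98 106 128 150 165 170 171 171 168 160 142 125 116]
146 [150 151 153 159 167 171 164 144 113  99 105 123 146 163 171 172 173 172 168 155 136 122]
148 [ 99 100 108 127 145 152 149 134 112  99  99 113 129 148 163 171 172 173 169 160 144 128]
150 [ 95  97  98 102 107 113 113 106 101  99 103 108 121 138 157 168 172 171 171 167 154 134]
152 [ 96 104 126 145 155 158 158 154 149 148 150 156 161 164 166 170 172 171 171 169 158 142]
```

View pics/c4.png

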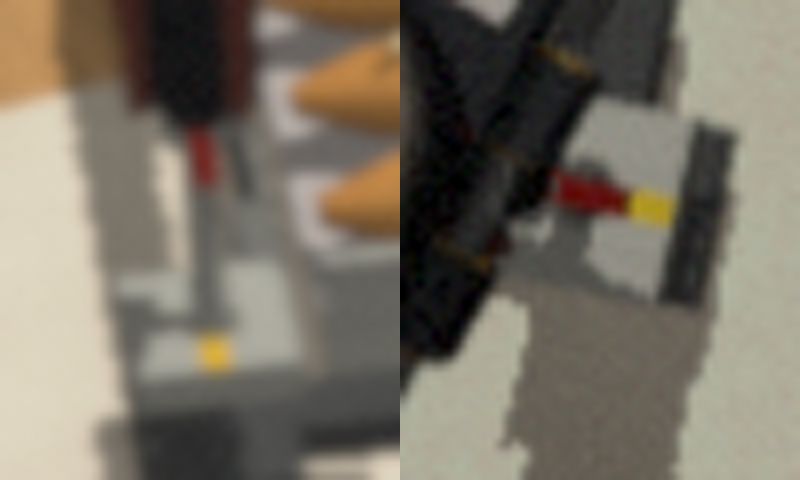

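The crop shows the tip inside the upper eye's hole at side (275.5,150) without contact, and the flag in line with the mark in the top view. I descend further and watch the lateral force.

Emit:
arm_command:
  commands:
    - [[0,0.0007,0,0,0,0,-1],[0,0,0.004,0,0,0,-1],[0,0,0.004,0,0,0,-1],[0,0,0.004,0,0,0,-1],[0,0,0,0,0,0,-1],[0,0,0,0,0,0,-1]]

```text
clock: 10.1
position: [0.4973, 0.0687, 0.172]
orientation: [[0.46, 0.888, -0.0], [0.888, -0.46, -0.0], [-0.0, -0.0, -1.0]]
force: [-0.2, -1.3, -1.5]
width: 0.0232
gripper_force: 40.0
```

```bash
cat > f.py <<'E'
from h import *
np.set_printoptions(precision=4,suppress=True)
F=[];X=[];T=[]
for _ in range(5):
    st=robot.read_state();F.append(st["force"]);X.append(st["position"]);T.append(st["torque"]);robot.get_image("side")
print(np.mean(F,0),np.mean(T,0),np.mean(X,0),st["orientation"][:,2],np.degrees(np.arctan2(st["orientation"][1,0],st["orientation"][0,0])))
E
python3 f.py
```

```text
[ 0.1558 -0.484  -1.4942] [-0.0414  0.0693 -0.0003] [0.4974 0.0687 0.1722] [ 0.0003  0.0001 -1.    ] 62.597116490235884
```

Emit:
arm_command:
  commands:
    - [[0,0,0.006,0,0,0,-1],[0,0,0.008,0,0,0,-1],[0,0,0.006,0,0,0,-1],[0,0,0.004,0,0,0,-1],[0,0,0.004,0,0,0,-1],[0,0,0.004,0,0,0,-1],[0,0,0.003,0,0,0,-1],[0,0,0,0,0,0,-1],[0,0,0,0,0,0,-1]]

```text
clock: 11.25
position: [0.4974, 0.0687, 0.1372]
orientation: [[0.46, 0.888, 0.0], [0.888, -0.46, 0.0], [0.0, -0.0, -1.0]]
force: [0.1, 0.3, -1.5]
width: 0.0232
gripper_force: 40.0
```

```bash
python3 f.py
```

```text
[-0.0497  0.2825 -1.6835] [-0.0534  0.0899  0.0021] [0.4975 0.0688 0.1373] [ 0.0004  0.0002 -1.    ] 62.600667749863845
```

Emit:
arm_command:
  commands:
    - [[0,0,0.004,0,0,0,-1],[0,0,0.004,0,0,0,-1],[0,0,0.004,0,0,0,-1],[0,0,0.004,0,0,0,-1],[0,0,0.003,0,0,0,-1],[0,0,0.0022,0,0,0,-1],[0,0,0,0,0,0,-1],[0,0,0,0,0,0,-1],[0,0,0,0,0,0,-1]]

```text
clock: 12.4
position: [0.4975, 0.0687, 0.1161]
orientation: [[0.46, 0.888, 0.0], [0.888, -0.46, 0.0], [0.0, 0.0, -1.0]]
force: [-0.1, -0.6, -0.7]
width: 0.0233
gripper_force: 40.0
```

```bash
python3 f.py; python3 - <<'E'
from h import *
s=robot.get_image("side");t=robot.get_image("top")
cv2.imwrite("pics/c5.png",np.hstack([crop(s,250,115,50,60,8),crop(t,215,205,50,60,8)]))
E
```

```text
[-0.2744 -0.2587 -0.9168] [-0.0444  0.0872 -0.0038] [0.4974 0.0688 0.1161] [ 0.0002  0.0001 -1.    ] 62.596457824468395
```

View pics/c5.png

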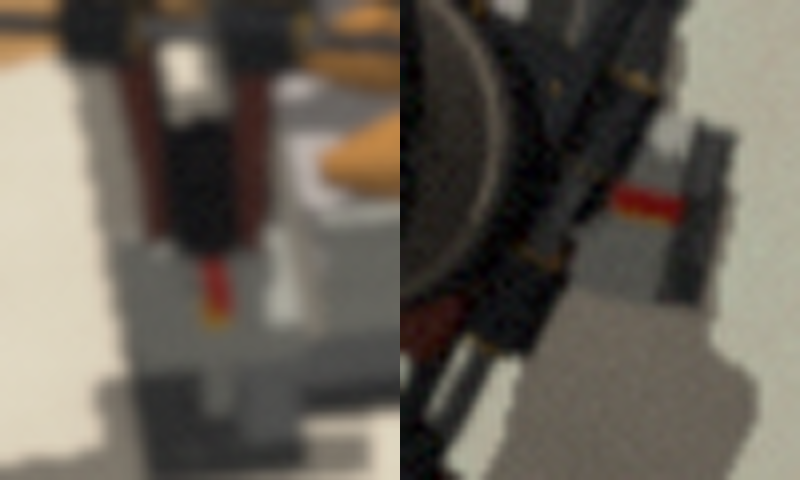

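The crop shows the flag lying over the yellow mark (top 297,230; side 277,151). The shank is visible between the two eyes at side (277,163), and no contact force is measured. Handing in.

```bash
python3 -c "
from workcell import robot
print(robot.sign_off())"
```

```text
the job is handed in; nothing more can be done
None
```

The pin is held upright through both eyes, with its collar about 10 mm above the upper eye and its red flag over the yellow mark; I handed it in at about 13 s without moving the jar, scraper or brush.

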